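# Hold the tea grinder's bayonet lid at pulse

### The arm

A 7-joint arm with a two-finger parallel gripper is mounted at the origin on the work surface. World frame = base frame: x ahead of the robot, y to its left, z up, the work surface at z = 0. Lengths are in mm, angles in rad, forces in N, time in s.
With the tool pointing down it reaches from about 425 to 825 mm from the base axis. Payload 3.6 kg.
Tool frame: the origin (TCP) lies between the finger pads; the fingertips stand 17 mm ahead of it and the grasp point (between the pads) lies 2 mm behind it; z points along the fingers, y is the line along which they close (so a half turn about z gives the same grasp; the last joint's range is limited). The gripper opens to 93 mm and grips with 3 to 60 N. Pads are 15 mm wide; open, the fingers measure 128 mm over their backs; the gripper's body (75 mm by 188 mm) begins 65 mm behind the grasp point.
Start: joints at [1.23, 0.615, -0.013, 1.423, 0.008, 1.103, -0.04], TCP at [200.65, -618.224, 214.34] pointing down, gripper open.
Joint ranges: [-3.12, 3.12], [-0.3, 2.06], [-1.34, 1.32], [0.26, 2.42], [-1.36, 4.5], [0.01, 1.98], [-2.84, 2.84]. Speed limits (rad/s): [2.79, 2.79, 3.14, 3.14, 3.14, 3.14, 3.14].

### API

Orientations are given as a unit quaternion [x, y, z, w].
In Python, from plant import readout, optics, env, models gives the robot as it stands.
- The arm moves only by the shell command python3 -m jog 'ROWS' [OPENING] [FORCE]. ROWS is JSON, a list of rows, each a list of 2 entries, a list of its own where there are three numbers: the shift along the tool's x, y, z as a fraction of full scale, then the turn about the tool's z as a fraction of full scale. A call has 1 to 10 rows; each row shifts and turns the commanded pose from where the row before left it, along the tool's axes as they then stand; what a row does not reach is not made up. Full scale, the value 1, is 0.03 m for a shift and 4 degrees for a turn. A row lasts 1/12 s, in which the tool goes at most 41.7 mm and 7.16 degrees, less where a joint would pass 70% of its speed; a pose out of reach is approached as far as the arm can. A call with a number of a shift or a turn outside -1 to 1 is refused whole. A call with a gripper value outside its range is refused whole. OPENING is the opening, from 0 (shut) to 1 (fully open), set as the call begins (- or left out, the last holds). The fingers move at their own pace and stop on an object; FORCE is the grip in N (left out, the last holds). Time passes only in rows, so rows that do not move let the fingers close. It gives the time, the measured TCP pose, the force, the opening and the grip force at its end, in the units of the state.
- readout.state(): the state, without advancing time (a new reading comes with each control period).
- optics.get_image(name): name is "scene" or "side" or "wrist"; returns (picture, depth): 480x640x3 uint8, red, green, blue; 480x640 float32, mm along the optical axis (not along the pixel's ray), 0 where there is no reading.
- optics.get_calibration(name): a dict with "mtx" (3x3 intrinsics, pixels), "xyz" and "rotation" of the camera in the world. Camera axes: x right, y down, z forward; pixel columns grow to the right and rows downward; lengths in mm; the calibration is good to about 2 mm. The wrist camera is an equidistant fisheye: a pixel r from the principal point sees the ray r / f radians off the axis. A picture is of the moment at which its call begins: read the wrist's pose just before it. get_calibration takes no time and is no camera call; for the wrist camera it gives the pose at the moment of the call.
- env.close_job(): hands the job in; it is judged then, once.
Trained networks look in the newest picture that a camera, given by its name, has taken for a name from the list of things; names that differ only in an ending like _2 or _b are one class to them, and where a whole thing is asked for, a point or a joint stands for the part that bears it (a point fixed in the world has none). Each returns a list of dicts, best first, with "p" (0 to 1); they miss things now and then, are a little off and sometimes report something else, mostly with a low value. They report only what shows in the picture. A call takes as long as a camera call. They do not tell look-alikes from the thing itself.
- models.find_in(camera, name): "centre" ([x, y, z] in mm, in world coordinates, good to about 4 mm: the middle of the surface that is visible of it).
- models.masks_of(camera, name): "region" (480x640 bool, what is visible of it).
- models.landmark_of(camera, name): "centre" ([x, y, z] in mm, in world coordinates, good to about 4 mm: a listed point, or the origin of a listed thing).
The state is a dict: "time_s": time; "joint_positions": joint angles; "joint_vel": joint speeds; "tau": joint torques, N m; "tool_pos": TCP position; "tcp_rot": TCP orientation; "wrist_force": force on the tool from outside, world axes, zero at the start; "moment": the same for the moment, N m; "opening": finger opening in mm; "grasp_force": force on a finger pad.
Only numpy, scipy, OpenCV 4.12 (cv2) and the standard library are available. Lean on these libraries where they do the work, as an engineer would, in place of code of your own. Each camera call takes 0.05 s, during which the arm holds its last target. There are 200 camera calls.

### The job

Fit the blue-handled ceramic lid into the tea grinder: lower its two lugs through the notches until its disc lies flat on the deck, turn it clockwise to the yellow pulse mark, halfway to the lock, and finish still gripping it there against the spring; never turn it on into the lock click. The lid is brittle, so grip it gently (10 to 20 N) and do not ram it onto the grinder, and leave the teapot, cups, tong and pitcher alone.

Things in the scene. Friction and masses are not known exactly. Their poses are not given: they have to be found in the camera images.
- grinder: Tea grinder fixed to the table: upright round steel housing, 106 mm in diameter (116 mm at the foot), flat black deck 125 mm above the table. Origin on its axis at the table, z up. Deck marks 40 to 51 mm from the axis, the same on both sides: white at the notches (along +x and -x), yellow 45 deg clockwise from them seen from above (pulse, halfway), red 90 deg clockwise (lock).
- mouth (a point): Centre of the grinder's mouth at deck height; axes as the grinder's. Round hole 50 mm in diameter with two opposite notches along x for the lid's lugs, each 12.8 mm wide at the hole's edge, widening outwards, reaching 33 mm from the axis. The rim is 9 mm thick, undercut below; the well is 19 mm deep from the deck.
- lid: Loose ceramic lid, about 0.16 kg (varies), at first standing upright on the table. Origin at the centre of its underside. Plug 46 mm in diameter, 16 mm high, with two lugs at its foot along +x and -x (7 mm wide, 5 mm high, to 30 mm from the axis); above it a white disc 74 mm in diameter, 16 to 21 mm up. Fits either way round. Seated, its disc lies on the deck and its origin is 109 mm above the table.
- grip (a point): Middle of the lid's blue grip bar, 37 mm above the lid's origin: bar 52 mm long along the lid's x (in line with the lugs; blue strokes on the disc prolong it), 14 mm thick along y, 21 to 53 mm above the origin. Brittle: it cracks when squeezed with over about 30 N per finger, or when the lid is pressed on the grinder with over 40 N; a grip of 10 to 20 N is enough.
- drive (a joint): Sprung drive inside the grinder that the lugs push round as the lid turns clockwise (from above): 0 at rest, grows clockwise (rad), stop 1.48. After some 0.08 rad of play it follows the lid: about 0.70 at the yellow mark. The spring turns the lid back if let go: torque 0.02 N m at 0, 0.05 halfway, 0.08 at the stop. Under the rim the lid has 2 mm of play upwards.
- lock_pin (a joint): Spring pin in the undercut that makes the lock click (m): 0 up, growing as a lug presses it down, at most 0.003. A lug begins to press it when the lid has turned about 62 deg from the notches; locked at 90 deg.
- teapot: Bystander: white porcelain teapot on the black tray, 100 mm in diameter, 92 mm high, spout towards its -y, handle towards +y. Origin at the centre of its underside.
- tong: Bystander: bamboo tong lying on the tray along its x, 160 mm long, 6 mm thick. Origin at the centre of its underside.
- pitcher: Bystander: stainless pitcher, 76 mm in diameter, 95 mm high, handle towards its +y, standing on the table at the left. Origin at the centre of its underside.
- cup1: Bystander: white cup with a blue rim on the tray, 63 mm in diameter, 41 mm high. Origin at the centre of its underside. The tray's surface is 46 mm above the table; its near edge is 0.64 m ahead of the robot's base.
- cup2: Bystander: white cup with a blue rim on the tray, 63 mm in diameter, 41 mm high. Origin at the centre of its underside. The tray's surface is 46 mm above the table; its near edge is 0.64 m ahead of the robot's base.
- cup3: Bystander: white cup with a blue rim on the tray, 63 mm in diameter, 41 mm high. Origin at the centre of its underside. The tray's surface is 46 mm above the table; its near edge is 0.64 m ahead of the robot's base.
- cup4: Bystander: white cup with a blue rim on the tray, 63 mm in diameter, 41 mm high. Origin at the centre of its underside. The tray's surface is 46 mm above the table; its near edge is 0.64 m ahead of the robot's base.
There are look-alikes about, which are no part of the job. What is shaped like the grinder but orange or turquoise is not meant.

How it is judged (in metres and radians):
On the way:
1. the lid sits fully in the grinder's mouth, gripped by the fingers (horizontal distance between lid and grinder below 0.004 m and z of lid in the frame of grinder between 0.105 and 0.1115 m and angle between lid's own z axis and vertical below 0.1 rad and contact force between the fingers and lid above 1 N), for 0.1 s.
At the end, for the whole second after the job is handed in: Lid down in the mouth (centre within 4 mm of the axis, origin 105 to 111.5 mm up, tilt below 0.1 rad), turned clockwise to the yellow mark within 10 deg, drive at 0.45 to 0.95 rad, lock pin not pressed 1 mm, lid still (below 0.15 rad/s) and gripped (over 1 N) through the last second (all of step 1 and angle between the x axis of lid and the x axis of grinder, either way round between 0.61 and 0.96 rad and value of joint drive between 0.45 and 0.95 rad and value of joint lock_pin below 0.001 m and angular speed of lid below 0.15 rad/s); the arm keeps its last pose, push and grip.
It fails at once if the lid was turned into the lock click (lock pin pressed by more than 1 mm) (value of joint lock_pin above 0.001 m).
It fails at once if the brittle lid was squeezed with more than about 30 N per finger (contact force between the fingers and lid above 60 N).
It fails at once if the lid was pressed on the grinder with more than 40 N (contact force between lid and grinder above 40 N).
It fails at once if a bystander was moved more than 20 mm (distance of any of teapot, cup1, cup2, cup3, cup4, tong, pitcher from where it was at the start of the episode above 0.02 m).
It also fails if it takes over 53 s, if anything falls off the work surface, if the arm or the gripper's body presses on something with over 40 N, if the wrist force passes 120 N, or if a joint passes its speed limit or range.

## Working session

There is one attempt and no reset: what is moved stays moved. The work goes in short steps, Python scripts to look and compute and a shell command to move; the robot and the scene stay as the last step left them, time stands still between calls to the robot, and variables do not carry over. Pictures are saved under pics/ and viewed, at most 10 in all, crops included, and the job is handed in when it is done.

```bash
mkdir -p pics; ls
python3 - <<'E'
from plant import readout, optics, models
import cv2
for n in ("scene","side"):
    im,d=optics.get_image(n); cv2.imwrite(f"pics/{n}0.png",im[:,:,::-1])
    for k in ("grinder","mouth","lid","grip"):
        f=models.landmark_of(n,k); print(n,k,[(round(x["p"],2),[round(float(v)) for v in x["centre"]]) for x in f])
s=readout.state();print(s["time_s"],s["tool_pos"],s["tcp_rot"],s["wrist_force"],s["opening"])
for n in("scene","side","wrist"):print(optics.get_calibration(n))
E
```

```text
pics
scene grinder [(0.79, [402, 94, 0]), (0.79, [562, 272, 2]), (0.74, [557, 123, 0]), (0.46, [716, -66, 48])]
scene mouth [(0.86, [561, 272, 121]), (0.77, [555, 124, 127]), (0.57, [401, 95, 123])]
scene lid [(0.83, [528, -116, 0])]
scene grip [(0.7, [530, -113, 38])]
side grinder [(0.97, [560, 269, 0]), (0.78, [401, 97, 1]), (0.55, [552, 126, -1])]
side mouth [(0.88, [404, 96, 130]), (0.76, [554, 120, 124]), (0.73, [562, 271, 122])]
side lid [(0.95, [530, -118, 4])]
side grip [(0.75, [527, -117, 38]), (0.46, [530, -119, 3])]
0.5 [ 200.64404544 -618.19426577  214.3018427 ] [ 9.87707475e-01  1.56313588e-01 -1.05428964e-05 -7.12320811e-05] [-0.35062112  0.05588805 -0.02768459] 93.1338217182012
{'mtx': array([[457.0980025 ,   0.        , 305.83667903],
       [  0.        , 457.0980025 , 239.92446226],
       [  0.        ,   0.        ,   1.        ]]), 'xyz': array([918.16442179, 618.9570254 , 685.90820631]), 'rotation': array([ 0.24689867,  0.88721183, -0.37608437, -0.1022583 ])}
{'mtx': array([[550.2216427 ,   0.        , 316.34310123],
       [  0.        , 550.2216427 , 241.0145776 ],
       [  0.        ,   0.        ,   1.        ]]), 'xyz': array([ 467.75087467, -712.14550156,  974.80437283]), 'rotation': array([ 0.92420822, -0.08369583,  0.03239339, -0.37119382])}
{'mtx': array([[371.64829954,   0.        , 320.22319527],
       [  0.        , 371.64829954, 240.20504129],
       [  0.        ,   0.        ,   1.        ]]), 'xyz': array([ 265.58946184, -596.97698837,  384.31748181]), 'rotation': array([ 0.80224067, -0.5834429 , -0.0744178 ,  0.1023049 ])}
```

View pics/scene0.png

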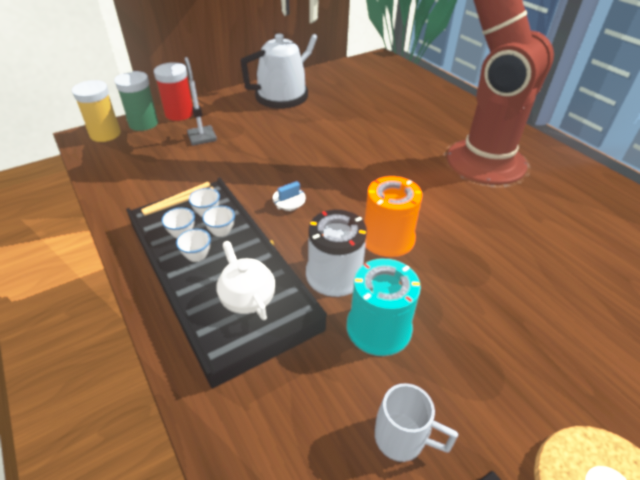

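View pics/side0.png

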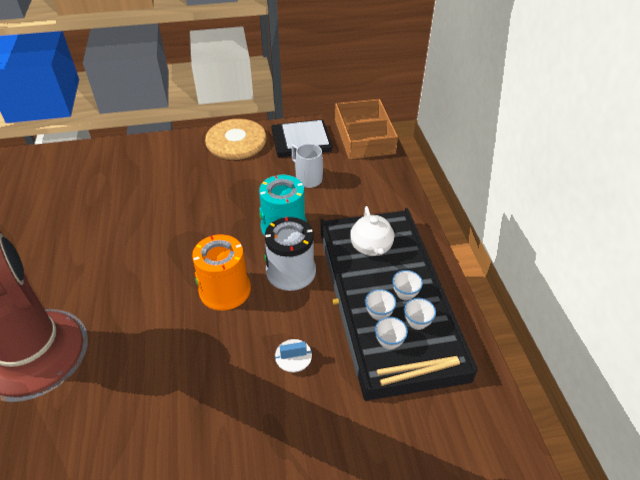

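Candidates in the scene view: orange at (392,215), turquoise at (382,305), steel with a black deck at (337,250). The steel one with the black deck and the white, yellow and red marks fits the description (world about 555,123). The lid is at (289,197). I'll rectify top-down crops of both as the confirmation and to measure yaw.

```bash
cat > h.py <<'E'
import numpy as np, cv2
from scipy.spatial.transform import Rotation as R
from plant import readout, optics, models
def project(c,P,fish):
    q=(np.asarray(P)-c["xyz"])@R.from_quat(c["rotation"]).as_matrix()
    K=c["mtx"]
    if fish:
        r=np.hypot(q[...,0],q[...,1])+1e-9; s=np.arctan2(r,q[...,2])/r
    else: s=1/q[...,2]
    return np.stack([q[...,0]*s*K[0,0]+K[0,2], q[...,1]*s*K[1,1]+K[1,2]],-1)
def ortho(im,c,cx,cy,z,half=60,res=.4,fish=False):
    "top view: column = +x right, row = -y (up is +y)"
    n=int(2*half/res); a=(np.arange(n)+.5)*res-half
    X,Y=np.meshgrid(cx+a,cy-a); uv=project(c,np.stack([X,Y,np.full_like(X,z)],-1),fish).astype(np.float32)
    return cv2.remap(im,uv[...,0],uv[...,1],cv2.INTER_LINEAR),X,Y
E
python3 - <<'E'
from h import *
rows=[]
for n in("scene","side"):
    im,d=optics.get_image(n);c=optics.get_calibration(n)
    a,_,_=ortho(im,c,555,123,125,75,.5);b,_,_=ortho(im,c,529,-117,21,75,.5)
    rows.append(np.hstack([a,b]))
cv2.imwrite("pics/o1.png",np.vstack(rows)[:,:,::-1])
E
```

```text
(no output)
```

View pics/o1.png

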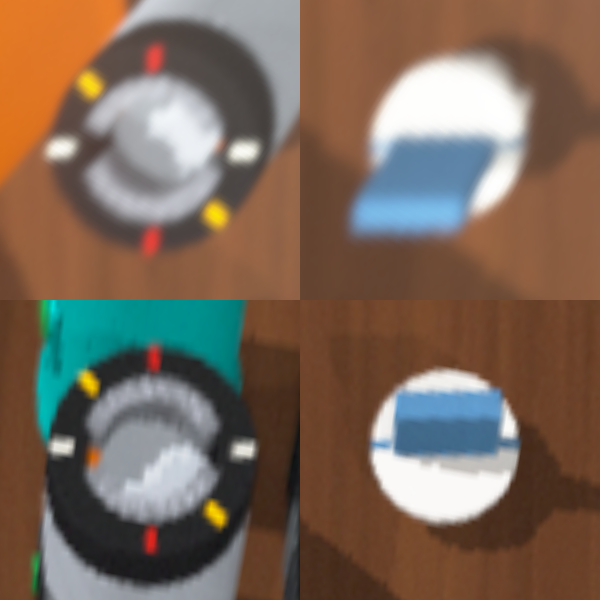

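Confirmed: the black-deck steel grinder, white marks along about x, yellow 45° clockwise, centre about (556,123). Lid is at about (527,-115) with its bar along x. Moving above the lid.

```bash
python3 -m jog '[[[0.9,-0.7,0],0],[[0.9,-0.7,0],0],[[0.9,-0.7,0],0],[[0.9,-0.7,0],0],[[0.9,-0.7,0],0],[[0.9,-0.7,0],0],[[0.9,-0.7,0],0],[[0.9,-0.7,0],0],[[0.9,-0.7,0],0]]'; python3 -m jog '[[[0.9,-0.7,0],0],[[0.9,-0.7,0],0],[[0.9,-0.7,0],0],[[0.9,-0.7,0],0],[[0.9,-0.7,0],0],[[0.9,-0.7,0],0],[[0.9,-0.8,0],0],[[0,0,0],0],[[0,0,0],0]]'; python3 -c "
from h import *
s=readout.state();print(s['joint_positions'],R.from_quat(s['tcp_rot']).as_matrix()[:,0])"
```

```text
time_s: 1.35
tool_pos: [374.2, -362.1, 214.7]
tcp_rot: [0.988, 0.156, 0.0, 0.0]
wrist_force: [0.7, -0.0, 1.1]
opening: 93.1
grasp_force: 0.0
time_s: 2.1
tool_pos: [508.1, -159.6, 214.5]
tcp_rot: [0.987, 0.159, 0.0, -0.0]
wrist_force: [-1.0, -0.6, -0.1]
opening: 93.1
grasp_force: 0.0
[ 0.32587457  0.43343089 -0.09010982  1.76255352  0.04521215  0.94719899
 -1.03331995] [0.94929305 0.31439112 0.00096325]
```

```bash
r='x'; python3 -m jog '[[[0,0,0],-1],[[0,0,0],-1],[[0,0,0],-1],[[0,0,0],-1],[[0,0,0],-1],[[0,0,0],-1],[[0,0,0],-1],[[0,0,0],-1],[[0,0,0],-1],[[0,0,0],-1]]' >/dev/null;  python3 -m jog '[[[0,0,0],-1],[[0,0,0],-1],[[0,0,0],-1],[[0,0,0],-1],[[0,0,0],-1],[[0,0,0],-1],[[0,0,0],-1],[[0,0,0],-1],[[0,0,0],-1],[[0,0,0],-1]]' >/dev/null;  python3 -m jog '[[[0,0,0],-1],[[0,0,0],-1],[[0,0,0],-1],[[0,0,0],-1],[[0,0,0],-1],[[0,0,0],-1],[[0,0,0],-1],[[0,0,0],-1],[[0,0,0],-1],[[0,0,0],-1]]' >/dev/null;  python3 -m jog '[[[0,0,0],-1],[[0,0,0],-1],[[0,0,0],-1],[[0,0,0],-1],[[0,0,0],-1],[[0,0,0],-1],[[0,0,0],-1],[[0,0,0],-1],[[0,0,0],-1],[[0,0,0],-1]]' ; python3 -m jog '[[[0,0,0],-0.4],[[0,0,0],0],[[0,0,0],0]]'
python3 - <<'E'
from h import *
s=readout.state();print(s['joint_positions'],R.from_quat(s['tcp_rot']).as_matrix()[:,0],s['tool_pos'])
c=optics.get_calibration("wrist");im,d=optics.get_image("wrist")
print(c)
b,_,_=ortho(im,c,527,-115,21,60,.25,True); 
np.save("w1.npy",im)
cv2.imwrite("pics/w1.png",cv2.resize(np.hstack([im,cv2.resize(b,(480,480))]),(800,343))[:,:,::-1])
print(models.landmark_of("wrist","grip"),models.landmark_of("wrist","lid"))
E
```

```text
time_s: 5.43
tool_pos: [505.8, -165.0, 214.1]
tcp_rot: [0.018, 1.0, -0.001, -0.001]
wrist_force: [-0.3, 0.1, 0.3]
opening: 92.9
grasp_force: 0.0
time_s: 5.68
tool_pos: [506.4, -163.6, 214.2]
tcp_rot: [0.005, 1.0, -0.0, -0.0]
wrist_force: [0.0, 0.0, 0.3]
opening: 92.8
grasp_force: 0.0
[ 0.80833751  0.54875525 -0.83692222  1.74906481  0.46258191  1.0534082
  1.36891435] [-9.99943990e-01  1.05728236e-02  4.81501048e-04] [ 506.40580175 -163.60758427  214.23605104]
{'mtx': array([[371.64829954,   0.        , 320.22319527],
       [  0.        , 371.64829954, 240.20504129],
       [  0.        ,   0.        ,   1.        ]]), 'xyz': array([ 436.02233352, -162.96555376,  384.29075924]), 'rotation': array([0.70530459, 0.69749948, 0.08885226, 0.09025068])}
[{'centre': [522.3, -113.2, 37.6], 'p': 0.77}] [{'centre': [527.7, -116.8, 0.8], 'p': 0.93}]
```

View pics/w1.png

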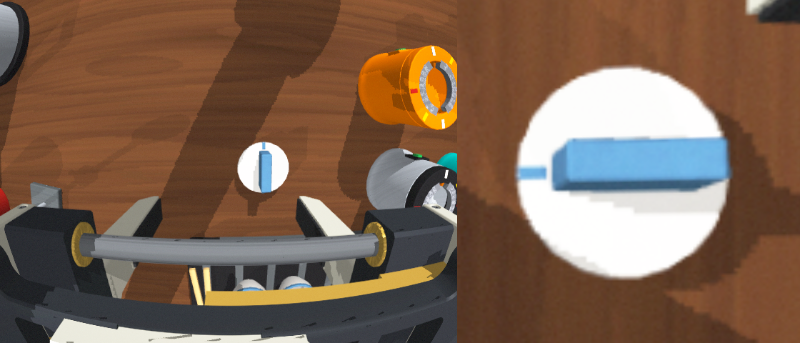

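The lid (disc at about (263,167) in the left panel) lies in clear view, with its bar along x. Now a fit of disc and bar, plus grinder marks where visible.

```bash
cat >> h.py <<'E'
def lidpose(im,c,cx,cy,z0,fish):
    "disc circle (plane z0+21), bar top (plane z0+53): centre and yaw"
    o,X,Y=ortho(im,c,cx,cy,z0+21,60,.25,fish); hsv=cv2.cvtColor(o,cv2.COLOR_RGB2HSV)
    blue=(hsv[...,0]>95)&(hsv[...,0]<115)&(hsv[...,1]>90)
    m=((hsv[...,1]<40)&(hsv[...,2]>140))|blue
    cn=max(cv2.findContours(m.astype(np.uint8),0,1)[0],key=cv2.contourArea)
    (u,v),r=cv2.minEnclosingCircle(cv2.convexHull(cn)); disc=(cx+u*.25-60,cy+60-v*.25,r*.25)
    o,X,Y=ortho(im,c,cx,cy,z0+53,60,.25,fish); hsv=cv2.cvtColor(o,cv2.COLOR_RGB2HSV)
    b=((hsv[...,0]>95)&(hsv[...,0]<115)&(hsv[...,1]>80)).astype(np.uint8)
    k=cv2.morphologyEx(b,cv2.MORPH_OPEN,np.ones((17,17),np.uint8))
    v=hsv[...,2][k>0]; top=((k>0)&(hsv[...,2]>np.percentile(v,60)-12)).astype(np.uint8)
    cn=max(cv2.findContours(top,0,1)[0],key=cv2.contourArea); rc=cv2.minAreaRect(cn)
    return disc,(cx+rc[0][0]*.25-60,cy+60-rc[0][1]*.25,rc[1][0]*.25,rc[1][1]*.25,rc[2]),o
def marks(im,c,cx,cy,fish,z=125):
    o,X,Y=ortho(im,c,cx,cy,z,65,.25,fish); hsv=cv2.cvtColor(o,cv2.COLOR_RGB2HSV); h,s,v=[hsv[...,i].astype(int) for i in range(3)]
    rr=np.hypot(X-cx,Y-cy); ring=(rr>36)&(rr<55); out={}
    for n,m in dict(w=(s<50)&(v>170),y=(h>18)&(h<35)&(s>150)&(v>120),r=((h<6)|(h>172))&(s>140)&(v>100)).items():
        l,_,st,ce=cv2.connectedComponentsWithStats((m&ring).astype(np.uint8))[0:4]
        out[n]=[(round(cx-65+ce[i][0]*.25,1),round(cy+65-ce[i][1]*.25,1),round(st[i][4]/16.)) for i in range(1,l) if st[i][4]>250]
    return out,o
E
python3 - <<'E'
from h import *
c=optics.get_calibration("wrist");print("w",lidpose(np.load("w1.npy"),c,527,-115,0,True)[:2]); print(marks(np.load("w1.npy"),c,556,123,True)[0])
for n in("scene","side"):
    im,d=optics.get_image(n);c=optics.get_calibration(n)
    print(n,lidpose(im,c,527,-115,0,False)[:2]); print(marks(im,c,556,123,False)[0])
E
```

```text
w ((525.3572158813477, -114.08255767822266, 37.402164459228516), (524.760425567627, -113.9176254272461, 12.077901840209961, 50.400245666503906, 89.24615478515625))
{'w': [(np.float64(576.2), np.float64(163.3), 205), (np.float64(509.1), np.float64(124.5), 61)], 'y': [], 'r': []}
scene ((530.3752861022949, -108.96427917480469, 43.29557800292969), (529.2350387573242, -109.57574844360352, 20.724111557006836, 53.920143127441406, 87.1375961303711))
{'w': [(np.float64(510.6), np.float64(123.9), 113), (np.float64(601.7), np.float64(122.3), 113)], 'y': [(np.float64(525.0), np.float64(155.6), 136), (np.float64(587.8), np.float64(90.6), 141)], 'r': [(np.float64(557.2), np.float64(169.2), 86), (np.float64(555.4), np.float64(77.0), 104)]}
side ((526.0, -119.5, 36.771278381347656), (525.7938957214355, -116.43987274169922, 16.585172653198242, 51.6121826171875, 86.56636810302734))
{'w': [(np.float64(601.9), np.float64(123.0), 53), (np.float64(518.9), np.float64(88.0), 61)], 'y': [(np.float64(587.7), np.float64(91.2), 105)], 'r': [(np.float64(543.1), np.float64(164.9), 532), (np.float64(512.6), np.float64(129.8), 889)]}
```

Wrist gives lid (525,-114), disc radius 37.4 (expected 37), yaw about +0.7°. Grinder (556,123), yaw about -1°. Approach to grasp.

```bash
python3 -m jog '[[[-0.31,0.83,0],-0.3],[[-0.31,0.83,0],0],[[0,0,0.9],0],[[0,0,0.9],0],[[0,0,0.9],0],[[0,0,0.9],0],[[0,0,0.8],0],[[0,0,0.4],0],[[0,0,0],0],[[0,0,0],0]]'; python3 -m jog '[[[0,0,0.4],0],[[0,0,0.3],0],[[0,0,0],0],[[0,0,0],0]]'
```

```text
time_s: 6.77
tool_pos: [525.7, -112.3, 70.6]
tcp_rot: [-0.007, 1.0, 0.0, 0.0]
wrist_force: [-0.2, 0.3, 0.2]
opening: 93.1
grasp_force: 0.0
time_s: 7.1
tool_pos: [525.2, -112.7, 49.2]
tcp_rot: [-0.007, 1.0, -0.0, -0.0]
wrist_force: [1.2, -0.1, 0.3]
opening: 93.2
grasp_force: 0.0
```

```bash
python3 -m jog '[[[0,-0.04,0.2],0],[[0,0,0],0],[[0,0,0],0]]'; python3 -m jog '[[[0,0,0],0],[[0,0,0],0],[[0,0,0],0],[[0,0,0],0],[[0,0,0],0],[[0,0,0],0],[[0,0,0],0],[[0,0,0],0],[[0,0,0],0]]' 0 15
```

```text
time_s: 7.35
tool_pos: [525.3, -113.9, 43.3]
tcp_rot: [-0.007, 1.0, -0.0, -0.0]
wrist_force: [-0.4, -1.0, -0.8]
opening: 92.9
grasp_force: 0.0
time_s: 8.1
tool_pos: [525.4, -113.8, 43.4]
tcp_rot: [-0.007, 1.0, 0.0, 0.0]
wrist_force: [0.2, -0.3, 0.4]
opening: 37.7
grasp_force: 0.0
```

```bash
python3 -m jog '[[[0,0,0],0],[[0,0,0],0],[[0,0,0],0],[[0,0,0],0],[[0,0,0],0],[[0,0,0],0],[[0,0,0],0],[[0,0,0],0]]' 0 15; python3 -m jog '[[[0,0,-0.5],0],[[0,0,-1],0],[[0,0,-1],0],[[0,0,-1],0],[[0,0,-1],0],[[0,0,-1],0],[[0,0,-1],0],[[0,0,0],0],[[0,0,0],0]]'
python3 - <<'E'
from h import *
s=readout.state();print(s["opening"],s["grasp_force"],s["tool_pos"],s['joint_positions'],s["wrist_force"],s["moment"])
E
```

```text
time_s: 8.77
tool_pos: [525.4, -113.9, 43.4]
tcp_rot: [-0.007, 1.0, -0.0, 0.0]
wrist_force: [-0.2, -1.0, 0.0]
opening: 13.7
grasp_force: 15.0
time_s: 9.52
tool_pos: [525.7, -113.4, 239.4]
tcp_rot: [-0.007, 1.0, -0.0, 0.001]
wrist_force: [-0.3, 0.4, -2.6]
opening: 13.4
grasp_force: 15.0
13.386393278251672 14.983795434236526 [ 525.73001684 -113.44126159  239.36199989] [ 0.71899076  0.53228568 -0.85678377  1.69955683  0.44263111  1.1127403
  1.31543196] [-0.33848105  0.4026157  -2.61880616] [ 0.09373532 -0.12861499  0.02841374]
```

Gripped (opening 13.4 mm ≈ bar 14) and lifted. Moving next to the grinder and measuring it with the wrist camera.

```bash
python3 -m jog '[[[-0.2,0.9,0],0],[[-0.2,0.9,0],0],[[-0.2,0.9,0],0],[[-0.2,0.9,0],0],[[-0.2,0.9,0],0],[[0,0,0],0],[[0,0,0],0],[[0,0,0],0]]'
python3 - <<'E'
from h import *
s=readout.state();print(s['joint_positions'],s['tool_pos'])
c=optics.get_calibration("wrist");im,d=optics.get_image("wrist")
m,o=marks(im,c,555,123,True);print(m)
cv2.imwrite("pics/w2.png",cv2.resize(np.hstack([im,cv2.resize(o,(480,480))]),(800,343))[:,:,::-1])
E
```

```text
time_s: 10.18
tool_pos: [552.4, 20.6, 236.4]
tcp_rot: [-0.007, 1.0, -0.001, -0.002]
wrist_force: [-0.4, 0.1, -1.5]
opening: 13.8
grasp_force: 15.0
[ 0.44427356  0.55879934 -0.83793917  1.65853973  0.45027192  1.13318618
  1.06937483] [552.37292795  20.59034656 236.395032  ]
{'w': [(np.float64(509.3), np.float64(123.3), 57), (np.float64(599.0), np.float64(121.7), 49), (np.float64(569.8), np.float64(71.0), 21)], 'y': [(np.float64(523.2), np.float64(155.2), 74), (np.float64(586.4), np.float64(89.7), 74)], 'r': [(np.float64(555.4), np.float64(167.8), 71), (np.float64(553.8), np.float64(76.9), 69)]}
```

View pics/w2.png

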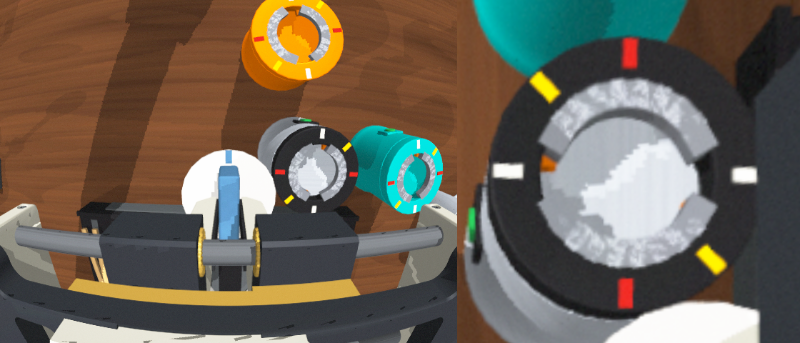

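```bash
python3 -m jog '[[[-0.05,0.8,0.3],0.45],[[-0.03,0.8,0.3],0],[[0,0.9,0.3],0],[[0,0.9,0.3],0],[[0,0,0.5],0],[[0,0,0],0],[[0,0,0],0],[[0,0,0],0]]'
cat > m.py <<'E'
from h import *
s=readout.state();t=s["tool_pos"];print(t,R.from_quat(s['tcp_rot']).as_euler("xyz",degrees=True),s["wrist_force"])
ims=[]
for n in("scene","side"):
    im,d=optics.get_image(n);c=optics.get_calibration(n)
    a,_,_=ortho(im,c,t[0],t[1],t[2]-43.4+21,60,.3); b,_,_=ortho(im,c,555,123,125,60,.3);ims.append(np.hstack([a[:300],b[:300]]) if 0 else np.hstack([cv2.resize(a,(300,300)),cv2.resize(b,(300,300))]))
    hsv=cv2.cvtColor(a,cv2.COLOR_RGB2HSV); 
cv2.imwrite("pics/m%d.png"%(s["time_s"]*100),np.vstack(ims)[:,:,::-1]); print("pics/m%d.png"%(s["time_s"]*100))
E
python3 m.py
```

```text
time_s: 10.9
tool_pos: [557.6, 121.2, 187.4]
tcp_rot: [0.011, 1.0, -0.001, -0.0]
wrist_force: [0.7, 0.4, -2.3]
opening: 13.6
grasp_force: 15.0
[557.56979566 121.20282469 187.3528505 ] [-1.79918070e+02 -3.90307166e-03  1.78773862e+02] [ 0.70503874  0.44005326 -2.28223577]
pics/m1090.png
```

View pics/m1090.png

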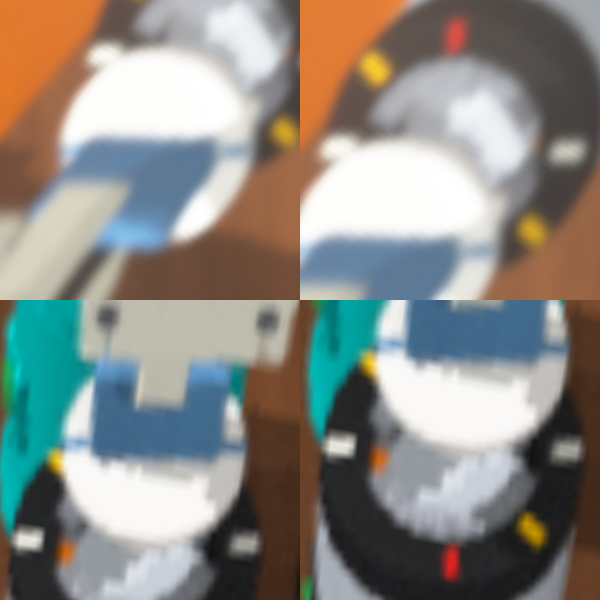

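```bash
python3 -m jog '[[[0.09,0.03,0.2],0],[[0,0,0.25],0],[[0,0,0],0],[[0,0,0],0],[[0,0,0],0],[[0,0,0],0]]'
python3 m.py
```

```text
time_s: 11.5
tool_pos: [554.4, 124.7, 174.0]
tcp_rot: [0.009, 1.0, 0.0, 0.0]
wrist_force: [-0.1, 0.2, -1.9]
opening: 13.8
grasp_force: 15.0
[554.44533725 124.70300046 174.03894747] [1.79981677e+02 2.02349919e-02 1.78980357e+02] [-0.09791119  0.18583004 -1.89890262]
pics/m1150.png
```

```bash
python3 -m jog '[[[-0.01,-0.07,0],0],[[0,0,0],0],[[0,0,0],0],[[0,0,0],0],[[0,0,0],0],[[0,0,0],0],[[0,0,0],0]]'
python3 m.py
```

```text
time_s: 12.18
tool_pos: [554.6, 122.5, 173.9]
tcp_rot: [0.009, 1.0, 0.0, 0.0]
wrist_force: [-0.4, 1.2, -2.1]
opening: 13.8
grasp_force: 15.0
[554.5513512  122.51526632 173.92935783] [1.79993895e+02 2.83319958e-03 1.78983736e+02] [-0.37720019  1.20855292 -2.06961714]
pics/m1218.png
```

View pics/m1218.png

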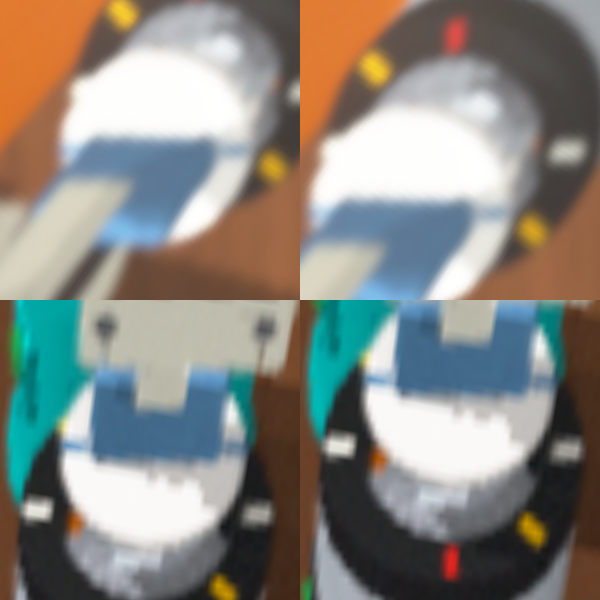

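All three views put the lid within about 1 mm of the axis (strokes in line with the white marks). Lowering gently.

```bash
python3 -m jog '[[[0,0,0.1],0],[[0,0,0.1],0],[[0,0,0.1],0],[[0,0,0],0],[[0,0,0],0]]'
```

```text
time_s: 12.7
tool_pos: [554.3, 122.4, 164.5]
tcp_rot: [0.009, 1.0, -0.0, -0.0]
wrist_force: [-0.7, 0.4, -2.1]
opening: 13.9
grasp_force: 15.0
```

```bash
python3 -m jog '[[[0,0,0.07],0],[[0,0,0],0],[[0,0,0],0]]'
```

```text
time_s: 12.95
tool_pos: [554.5, 122.5, 162.7]
tcp_rot: [0.009, 1.0, 0.0, -0.0]
wrist_force: [0.3, -0.9, -2.0]
opening: 13.7
grasp_force: 15.0
```

Lugs are in the notches with no contact force.

```bash
python3 -m jog '[[[0,0,0.1],0],[[0,0,0.08],0],[[0,0,0],0],[[0,0,0],0]]'
```

```text
time_s: 13.28
tool_pos: [554.4, 122.4, 157.1]
tcp_rot: [0.009, 1.0, -0.0, -0.0]
wrist_force: [-0.0, 0.2, -1.2]
opening: 13.6
grasp_force: 15.0
```

```bash
python3 -m jog '[[[0,0,0.06],0],[[0,0,0.05],0],[[0,0,0],0],[[0,0,0],0],[[0,0,0],0]]'
```

```text
time_s: 13.7
tool_pos: [554.6, 122.5, 154.1]
tcp_rot: [0.009, 1.0, 0.0, -0.0]
wrist_force: [-0.4, -0.8, -1.9]
opening: 13.6
grasp_force: 15.0
```

```bash
python3 -m jog '[[[0,0,0.04],0],[[0,0,0.03],0],[[0,0,0],0],[[0,0,0],0],[[0,0,0],0]]'
```

```text
time_s: 14.12
tool_pos: [554.7, 122.5, 152.2]
tcp_rot: [0.009, 1.0, 0.0, 0.0]
wrist_force: [-0.2, 0.6, -0.3]
opening: 13.7
grasp_force: 15.0
```

```bash
python3 -m jog '[[[0,0,0.02],0],[[0,0,0],0],[[0,0,0],0],[[0,0,0],0],[[0,0,0],0]]'
```

```text
time_s: 14.53
tool_pos: [554.7, 122.5, 152.2]
tcp_rot: [0.009, 1.0, -0.0, 0.0]
wrist_force: [-1.9, -1.7, 4.7]
opening: 13.9
grasp_force: 15.0
```

Seated flat with about 6 N. Now turning clockwise slowly.

```bash
python3 -m jog '[[[0,0,0],0.3],[[0,0,0],0.4],[[0,0,0],0.4],[[0,0,0],0.4],[[0,0,0],0.4],[[0,0,0],0.3],[[0,0,0],0],[[0,0,0],0]]'
```

```text
time_s: 15.2
tool_pos: [555.3, 122.9, 152.2]
tcp_rot: [0.086, 0.996, 0.0, 0.001]
wrist_force: [-0.8, -0.2, 5.8]
opening: 14.1
grasp_force: 15.0
```

```bash
python3 -m jog '[[[0,0,0],0.4],[[0,0,0],0.4],[[0,0,0],0.4],[[0,0,0],0.4],[[0,0,0],0.4],[[0,0,0],0.4],[[0,0,0],0.4],[[0,0,0],0.4],[[0,0,0],0],[[0,0,0],0]]'
```

```text
time_s: 16.03
tool_pos: [555.3, 123.0, 152.2]
tcp_rot: [0.196, 0.981, 0.001, 0.001]
wrist_force: [-1.4, -1.4, 4.6]
opening: 13.8
grasp_force: 15.0
```

```bash
python3 -m jog '[[[0,0,0],0.4],[[0,0,0],0.4],[[0,0,0],0.4],[[0,0,0],0.4],[[0,0,0],0.4],[[0,0,0],0.4],[[0,0,0],0.4],[[0,0,0],0.3],[[0,0,0],0],[[0,0,0],0]]'; python3 -c "
from h import *
s=readout.state();print(s['tool_pos'],R.from_quat(s['tcp_rot']).as_euler('xyz',degrees=True),s['moment'],s['wrist_force'])"
```

```text
time_s: 16.87
tool_pos: [555.4, 123.1, 152.2]
tcp_rot: [0.301, 0.954, 0.001, 0.001]
wrist_force: [-0.1, 0.4, 5.8]
opening: 13.7
grasp_force: 15.0
[555.40390568 123.05348661 152.19280253] [1.79880218e+02 8.58722306e-02 1.45004317e+02] [-0.05066244 -0.08715353  0.12488946] [-0.08855375  0.36546468  5.7900471 ]
```

```bash
python3 -m jog '[[[0,0,0],0.4],[[0,0,0],0.4],[[0,0,0],0.4],[[0,0,0],0.4],[[0,0,0],0.4],[[0,0,0],0.4],[[0,0,0],0.3],[[0,0,0],0],[[0,0,0],0],[[0,0,0],0]]'
python3 - <<'E'
from h import *
s=readout.state();print(s['tool_pos'],R.from_quat(s['tcp_rot']).as_euler('xyz',degrees=True),s['moment'],s['wrist_force'])
ims=[]
for n in("scene","side"):
    im,d=optics.get_image(n);c=optics.get_calibration(n)
    ims.append(ortho(im,c,556,123,130,60,.3)[0])
cv2.imwrite("pics/f.png",np.hstack(ims)[:,:,::-1])
E
```

```text
time_s: 17.7
tool_pos: [555.5, 123.1, 152.2]
tcp_rot: [0.389, 0.921, 0.001, 0.001]
wrist_force: [0.3, -0.4, 4.4]
opening: 14.0
grasp_force: 15.0
[555.47592379 123.10800416 152.17624987] [1.79854468e+02 5.75183628e-02 1.34225048e+02] [-0.04592254 -0.10623823  0.09304273] [ 0.34033743 -0.44399529  4.40890545]
```

View pics/f.png

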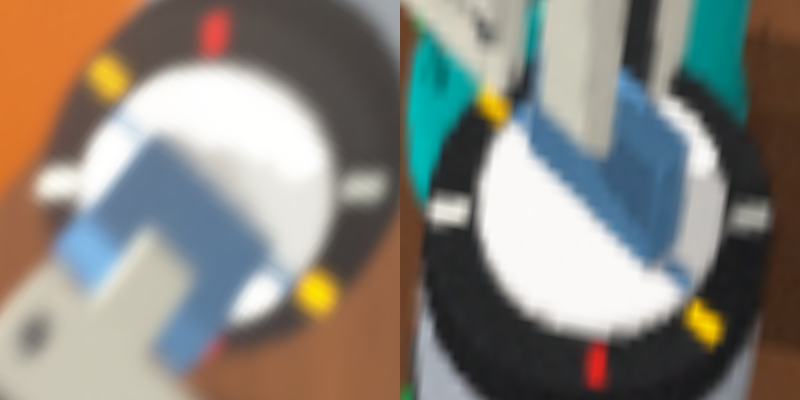

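The blue strokes, at (125,122) and (275,268) in the left panel, line up with the yellow marks and the disc lies centred and flat. Handing in.

```bash
python3 -c "
from plant import env
print(env.close_job())"
```

```text
the job is handed in; nothing more can be done
None
```

I handed the job in with the lid seated flat in the steel grinder, turned clockwise about 44° to the yellow mark, and still gripped at 15 N; the hand-in returned no verdict.

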